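# Hold in the incubator's door switch with the door open

## Task

Take the small bench incubator's door by its handle and swing it wide open (about square to the front, 75 degrees at least), which lets the sprung door switch in the top rail of the frame come out. Then push the switch's plunger in, at least 8 mm of its 12 mm travel but without straining it against its stop (stay below 30 N), so that the lamp and fan can be checked running as with the door shut. Finish while still holding it in; leave the door open and do not disturb the things standing around.

Things in the scene. Friction and masses are not known exactly. Their poses are not given: they have to be found in the camera images.
- incubator: White bench incubator, 280 wide (y), 240 deep (x), 270 mm high, fixed; it stands sideways on, its front to the robot's right. Origin: at bench level, under the middle of the front frame's face; x points from the face into the box, y to the left as one faces it, z up. The top is flat and bare. The shut door, and the 58 mm high fascia under it, stand 43 mm in front of the frame's face.
- incubator_top (a point): Middle of the front upper edge of the box, 270 mm above the bench.
- door: The door, with a steel handle near its free (right) edge: upright round bar 12 mm thick, from 119 to 262 mm above the bench, its axis 38 mm off the door's face, on two stand-offs 140 and 205 mm up; the upper end is free, to be taken from above. Origin on the hinge axis at bench level; in its axes (as door_hinge) the bar is at x -0.051, y -0.245 m.
- door_angle (a joint): Door angle in rad: 0 shut, growing as it swings out (clockwise from above), stop at 1.9; may start up to 0.05 ajar. The hinge is stiff (1.3 N m, about 6 N at the handle) and stays where it is left. The leaf is 280 wide, 35 thick, 59 to 264 mm above the bench, about 1 kg.
- door_hinge (a point): Point on the door's upright hinge axis, 250 mm above the bench, at the left-hand side of the box as one faces it: at x -0.030, y 0.142 m in the incubator's frame. Its axes turn with the door and equal the incubator's when the door is shut.
- handle_grip (a point): Point on the axis of the handle's bar, 247 mm above the bench (15 mm under its upper end). 250 mm from the hinge axis, measured level.
- switch_travel (a joint): Travel of the door switch's plunger in m: 0 fully out, 0.012 at its stop in the frame. Sprung outwards: 1.5 N at the start of the travel, 4.7 N at 8 mm, 6.3 N at 12 mm. The shut door presses it to about 10 mm; it comes out fully as the door opens.
- switch_plunger: The plunger: a white round pin 14 mm thick in a grey 44 x 26 mm bezel 4 mm thick, in the middle of the frame's top rail, axis level, 247 mm above the bench, 23 mm under the box's top. Pushed, it moves along the incubator's +x. Origin: on its axis, in the frame's face when fully out (incubator frame x 0, y 0, z 0.247 m).
- switch_tip (a point): Middle of the plunger's flat end: 18 mm in front of the frame's face when fully out, 6 mm when fully in.
- sample_jar: White plastic jar, 62 mm across, 85 mm high, standing in front of the incubator; leave it alone. Origin: centre of its underside.
- beaker: Empty glass beaker, 76 mm across, 100 mm high, standing in front of the incubator; leave it alone. Origin: centre of its underside.
- reagent_bottle: Brown glass bottle, 64 mm across, 150 mm high, standing in front of the incubator, farther from the robot; leave it alone. Origin: centre of its underside.

How it is judged:
On the way, in this order (a step that is already met when the one before it is completed fails the run):
1. the door is being swung open by its handle (fingers on the handle, door past 0.3 rad) (contact force between the fingers and handle_bar above 1 N and value of joint door_angle above 0.3 rad), for 0.1 s.
2. the door is wide open (past 1.25 rad) (value of joint door_angle above 1.25 rad), for 0.2 s.
At the end, for the whole second after the job is handed in: The robot is pushing on the switch's plunger (more than 2 N), which stays at least 7.5 mm in; the door stands still, open more than 1.2 rad (value of joint switch_travel above 0.0075 m and contact force between any of the fingers, the arm and switch_plunger above 2 N and value of joint door_angle above 1.2 rad and not (velocity of joint door_angle above 0.05 rad/s) and not (velocity of joint door_angle below -0.05 rad/s)); the arm keeps its last pose, push and grip.
It fails at once if the plunger is strained: pushed with more than 30 N (contact force between any of the fingers, the arm and switch_plunger above 30 N).
It fails at once if a bystander is shifted by more than 20 mm (distance of any of sample_jar, beaker, reagent_bottle from where it was at the start of the episode above 0.02 m).
It also fails if it takes over 61 s, if anything falls off the work surface, if the arm or the gripper's body presses on something with over 40 N, if the wrist force passes 120 N, or if a joint passes its speed limit or range.

## Robot

A 6-joint arm with a two-finger parallel gripper is mounted at the origin on the work surface. World frame = base frame: x ahead of the robot, y to its left, z up, the work surface at z = 0. Lengths are in m, angles in rad, forces in N, time in s.
With the tool pointing down it reaches from about 0.35 to 0.775 m from the base axis. Payload 7.3 kg.
Tool frame: the origin (TCP) lies midway between the tips of the shut fingers; the grasp point (between the pads) lies grasp_offset behind it (grasp_offset is the distance from the TCP to the grasp point, in m); z points along the fingers, y is the line along which they close (so a half turn about z gives the same grasp; the last joint's range is limited). The gripper opens to 92 mm and grips with 3 to 60 N. Pads are 19 mm wide; open, the fingers measure 130 mm over their backs; the gripper's body (75 mm by 190 mm) begins 47 mm behind the grasp point.
Start: joints at [-1.465, 0.342, 1.524, -0, 1.275, -0.146], TCP at [0.131, -0.508, 0.227] pointing down, gripper open.
Joint ranges: [-2.53, 2.53], [-0.77, 2.02], [0.04, 2.7], [-1, 4.14], [0.28, 2.66], [-3.11, 3.11]. Speed limits (rad/s): [2.57, 2.57, 3.14, 3.14, 3.14, 3.14].

## Interface

Orientations are given as [roll, pitch, yaw] about the fixed x, y, z axes, in that order (R = Rz(yaw) Ry(pitch) Rx(roll)).
In Python, from cell import * gives the robot as it stands.
- The arm moves only by the tool step_arm, never from a script. Its argument "plan" is a list of rows, each a list of 5 numbers: the closure, from -1 (fully open) to 1 (shut), then the shift along the tool's x, y, z in m, then the turn about the tool's z in rad. In form: [[hand, x, y, z, twist], ...]. A call has 1 to 20 rows; each row is the pose to reach, as a shift and turn from the pose commanded when the call began, along the tool's axes at that moment; what a row does not reach only later rows make up. A row lasts 1/8 s, in which the tool goes at most 62.5 mm and 10.7 degrees, less where a joint would pass 70% of its speed; a pose out of reach is approached as far as the arm can. A call with a gripper value outside its range is refused whole. The fingers move at their own pace and stop on an object; "grip_force" is the grip in N (left out, the last holds). Time passes only in rows, so rows that repeat a pose let the fingers close. It gives the time, the measured TCP pose, the force, the opening and the grip force at its end, in the units of the state.
- observe(): the state, without advancing time (a new reading comes with each control period).
- read_camera(name): name is "side" or "top" or "wrist"; returns a dict with "img" (480x640x3 uint8, red, green, blue), "range_z" (480x640 float32, m along the optical axis (not along the pixel's ray), 0 where there is no reading), "fx", "fy", "cx", "cy" (pixels), "k1" (the pictures are not rectified: a ray, as slopes to the right and down, at radius r is drawn at 1 + k1 r^2 times it, then the intrinsics apply), "R" (3x3) and "t" (3): a world point X has camera coordinates R X + t; the wrist camera has in their place "T_tool_cam" (4x4, takes a point from camera to tool coordinates, whose origin is the TCP and whose axes are the flange's). Camera axes: x right, y down, z forward; pixel columns grow to the right and rows downward; lengths in m; the calibration is good to about 2 mm. A picture is of the moment at which its call begins: read the wrist's pose just before it.
- hand_in(): hands the job in; it is judged then, once.
The state is a dict: "time": time; "qpos": joint angles; "qvel": joint speeds; "joint_efforts": joint torques, N m; "tool_pos": TCP position; "tool_rot": TCP orientation; "contact_force": force on the tool from outside, world axes, zero at the start; "torque": the same for the moment, N m; "opening": finger opening in m; "grip_force": force on a finger pad.
Only numpy, scipy, OpenCV 4.12 (cv2) and the standard library are available. Lean on these libraries where they do the work, as an engineer would, in place of code of your own. Each camera call takes 0.05 s, during which the arm holds its last target. There are 200 camera calls.

## Working session

There is one attempt and no reset: what is moved stays moved. The work goes in short steps, Python scripts to look and compute and a tool call to move; the robot and the scene stay as the last step left them, time stands still between calls to the robot, and variables do not carry over. Pictures are saved under pics/ and viewed, at most 10 in all, crops included, and the job is handed in when it is done.

Besides the shell and the picture viewer there is one more tool, called after ">>>" as name(argument=value, ...) on one line, values as JSON. step_arm: Moves the arm, as the interface text tells. Its arguments: {"type":"object","properties":{"plan":{"type":"array","items":{"type":"array","items":{"type":"number"}}},"grip_force":{"type":"number"}},"required":["plan"]}

```bash
ls; mkdir -p pics; python3 - <<'E'
from cell import *
import cv2,numpy as np,pickle
s=observe();print({k:np.round(v,3) for k,v in s.items()})
for n in("side","top"):
    c=read_camera(n);pickle.dump(c,open(n+".pkl","wb"))
    cv2.imwrite(f"pics/{n}0.png",c["img"][:,:,::-1])
    print(n,c["fx"],c["k1"],np.round(c["R"],3),np.round(-c["R"].T@c["t"],3))
E
```

```text
pics
{'time': np.float64(0.0), 'qpos': array([-1.465,  0.343,  1.525, -0.   ,  1.275, -0.146]), 'qvel': array([-0.002,  0.002, -0.   , -0.001,  0.   , -0.001]), 'joint_efforts': array([-1.0000e-03, -4.3125e+01, -2.4422e+01,  7.2000e-02,  5.6000e-02,
       -0.0000e+00]), 'tool_pos': array([ 0.131, -0.508,  0.226]), 'tool_rot': array([-3.14 , -0.   ,  0.252]), 'contact_force': array([-0.027,  0.021,  0.097]), 'torque': array([-0.013, -0.015,  0.014]), 'grip_force': np.float64(0.0), 'opening': np.float64(0.092)}
side 516.6967217660412 -0.13505869960803304 [[-0.966 -0.258 -0.004]
 [-0.125  0.481 -0.868]
 [ 0.225 -0.838 -0.497]] [0.362 0.663 0.647]
top 585.9106603135474 -0.1522401444198311 [[ 0.114 -0.993 -0.001]
 [-0.964 -0.111 -0.241]
 [ 0.239  0.028 -0.971]] [ 0.35  -0.165  1.244]
```

View pics/side0.png

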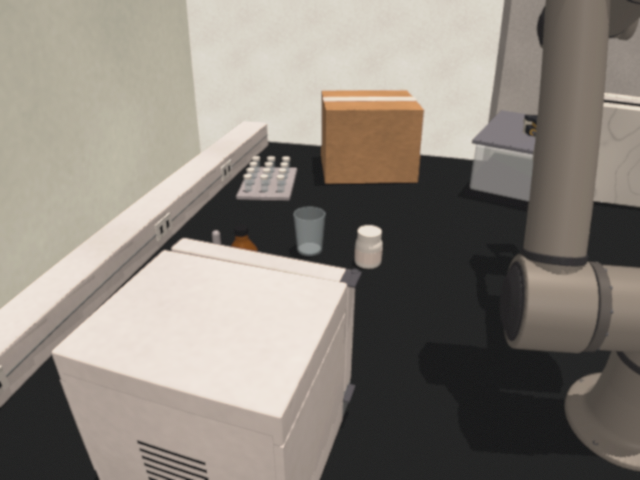

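View pics/top0.png

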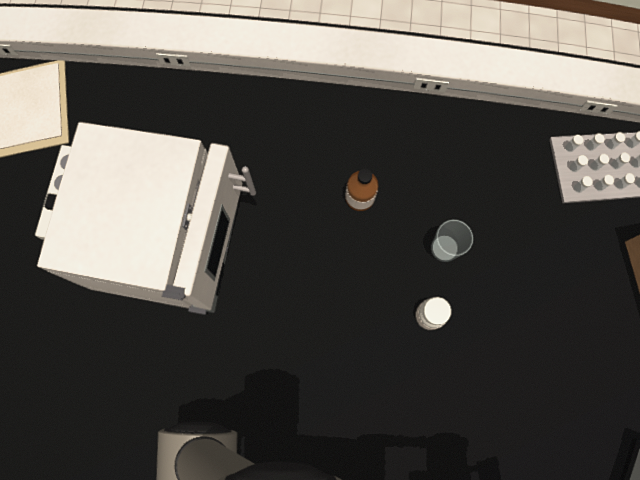

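The side view shows the incubator's back. The top view shows the box, with the door slightly ajar at (205,230), the handle at (248,180) and the hinge near the robot at (178,293). The bottle is at (362,190), the beaker at (452,240) and the jar at (433,313).

```bash
cat > h.py <<'E'
import numpy as np,cv2,pickle
def ray(c,px):
    K=np.array([[c["fx"],0,c["cx"]],[0,c["fy"],c["cy"]],[0,0,1.]])
    return cv2.undistortPoints(np.float64(px).reshape(-1,1,2),K,np.array([c["k1"],0,0,0.]),None)[:,0] if 1 else 0
def plane(c,px,z):
    n=ray(c,px);d=np.c_[n,np.ones(len(n))]@c["R"];o=-c["R"].T@c["t"]
    return o+d*((z-o[2])/d[:,2])[:,None]
def cloud(c):
    v,u=np.mgrid[:480,:640];n=ray(c,np.c_[u.ravel(),v.ravel()]);z=c["range_z"].ravel()[:,None]
    return ((np.c_[n,np.ones(len(n))]*z-c["t"])@c["R"]).reshape(480,640,3)
E
python3 - <<'E'
from h import *
c=pickle.load(open("top.pkl","rb"));P=cloud(c);Z=P[...,2]
np.set_printoptions(precision=4,suppress=True)
print(P[200,100],P[230,205],P[100:101,300][0],P[313,433],P[238,445],P[182,372],np.ptp(c["range_z"]))
v,u=np.mgrid[:480,:640];roi=(u<270)&(u>30)&(v>110)&(v<320)
m=roi&(Z>.255)&(Z<.29)
print("z med box",np.median(Z[m]))
w,h=np.histogram(Z[roi&(Z>.2)],bins=np.arange(.2,.3,.005));print(w)
q=P[roi&(u>238)&(Z>.15)];print("handle",len(q));print(q[np.argsort(-q[:,2])][:15])
im=c["img"][110:320,30:275,::-1];cv2.imwrite("pics/crop.png",cv2.resize(im,None,fx=2.8,fy=2.8,interpolation=cv2.INTER_CUBIC))
# objects by height
for n,(a,b,x,y),lo in(("jar",(410,460,285,340),.07),("beaker",(425,480,210,270),.085),("bottle",(340,385,160,215),.05)):
    mm=(u>a)&(u<b)&(v>x)&(v<y)&(Z>lo);q=P[mm][:,:2]
    print(n,len(q),cv2.minEnclosingCircle(q.astype(np.float32)) if len(q) else 0, q.mean(0))
E
```

```text
[0.6137 0.2521 0.2684] [0.5825 0.0556 0.2606] [ 0.9819 -0.0558 -0.0027] [ 0.5071 -0.3827  0.0844] [ 0.6852 -0.4127  0.0043] [ 0.7569 -0.2346  0.1116] 2.324371
z med box 0.2680256315708889
[  156   253   160   142   155   185   264   251   250   250   292   601
  3060 15715  3624     0     0     0     0]
handle 223
[[ 0.3503 -0.1652  1.2442]
 [ 0.3503 -0.1652  1.2442]
 [ 0.3503 -0.1652  1.2442]
 [ 0.3503 -0.1652  1.2442]
 [ 0.3503 -0.1652  1.2442]
 [ 0.3503 -0.1652  1.2442]
 [ 0.3503 -0.1652  1.2442]
 [ 0.3503 -0.1652  1.2442]
 [ 0.3503 -0.1652  1.2442]
 [ 0.3503 -0.1652  1.2442]
 [ 0.3503 -0.1652  1.2442]
 [ 0.3503 -0.1652  1.2442]
 [ 0.3503 -0.1652  1.2442]
 [ 0.3503 -0.1652  1.2442]
 [ 0.3503 -0.1652  1.2442]]
jar 616 ((0.4385342597961426, -0.2896294891834259), 0.15262794494628906) [ 0.5099 -0.3855]
beaker 326 ((0.5205750465393066, -0.30268245935440063), 0.2189318835735321) [ 0.6522 -0.405 ]
bottle 874 ((0.5673083662986755, -0.18577608466148376), 0.21805447340011597) [ 0.7414 -0.2147]
```

View pics/crop.png

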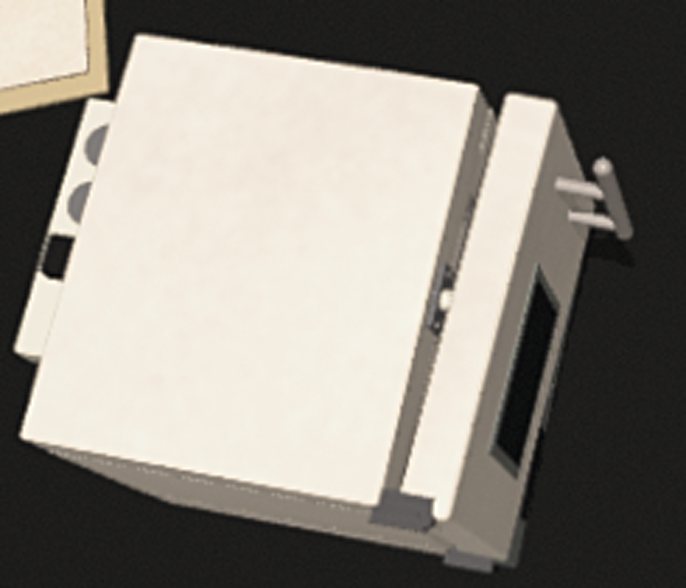

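The crop shows the box-top corners at crop pixels (138,35), (478,86), (380,505) and (22,438). The door-top corners are at (505,95), (556,103), (447,518) and (402,492), the handle's top end is at (603,165), and the plunger is behind the door at (445,299).

```bash
python3 - <<'E'
from h import *
np.set_printoptions(precision=4,suppress=True)
c=pickle.load(open("top.pkl","rb"));P=cloud(c);Z=P[...,2]
px=lambda a:(np.array(a,float)+.5)/2.8-.5+[30,110]
B=plane(c,px([(138,35),(478,86),(380,505),(22,438)]),.270);print(B[:,:2])
d=lambda a,b:np.linalg.norm(a-b)
print("edges",d(B[0],B[1]),d(B[1],B[2]),d(B[2],B[3]),d(B[3],B[0]))
# depth-mask rect fit
v,u=np.mgrid[:480,:640]
m=((u<205)&(u>36)&(v>118)&(v<295)&(Z>.255)&(Z<.29)&(c["img"].min(2)>150)).astype(np.uint8)
n,l,st,_=cv2.connectedComponentsWithStats(m);k=1+np.argmax(st[1:,4])
cs=np.argwhere(l==k)[:,::-1].astype(float);Q=plane(c,cs,.27)[:,:2]
print("rect",cv2.minAreaRect(Q.astype(np.float32)))
D=plane(c,px([(505,95),(556,103),(447,518),(402,492)]),.264);print("door",D[:,:2])
H=plane(c,px([(603,165)]),.262)[0];print("handle",H)
e=B[1]-B[2];e2=B[0]-B[3];e=e/d(B[1],B[2])+e2/d(B[0],B[3]);f1=B[0]-B[1];f2=B[3]-B[2]
f=(f1+f2);a1=np.arctan2(e[1],e[0]);a2=np.arctan2(f[1],f[0])-np.pi/2;yaw=(a1+a2)/2
print("dirs",a1,a2)
ctr=B.mean(0)[:2];X=np.array([-np.sin(yaw),np.cos(yaw)]);Y=-np.array([np.cos(yaw),np.sin(yaw)])
O=ctr-X*.12;print("origin",O,"X",X,"Y",Y,"front mid",(B[1]+B[2])[:2]/2)
hg=O-.030*X+.142*Y;print("hinge",hg)
r=H[:2]-hg;print("handle inc", r@X,r@Y,"R",np.hypot(*r))
print("ajar",np.arctan2(-.051,-.245)-0, np.arctan2(r@X,r@Y))
for a in(0,.04,1.3,1.4,1.57):
    ca,sa=np.cos(a),np.sin(a);R=np.array([[ca,sa],[-sa,ca]])
    b=R@np.r_[(-.051*X-.245*Y)];print(a,"bar",hg+b,"rad",np.hypot(*(hg+b)))
for n,p,z in(("jar",(434,311),.085),("beaker",(453,235),.1),("bottlecap",(365,176),.15)):
    print(n,plane(c,[p],z)[0,:2],"dist hinge",d(plane(c,[p],z)[0,:2],hg))
print("switch tip",O-.018*X)
E
```

```text
[[0.7585 0.3259]
 [0.7445 0.0894]
 [0.4687 0.1046]
 [0.4815 0.3417]]
edges 0.23687562447688626 0.27619657380227725 0.23746655750703485 0.27735955439566784
rect ((0.6134037971496582, 0.2165050208568573), (0.23917952179908752, 0.27880653738975525), 86.62967681884766)
door [[0.7425 0.0723]
 [0.7405 0.0384]
 [0.4666 0.0638]
 [0.479  0.094 ]]
handle [0.7023 0.0021 0.262 ]
dirs -0.05594614878671497 -0.05663781658473521
origin [0.6065 0.0956] X [0.0563 0.9984] Y [-0.9984  0.0563] front mid [0.6066 0.097 ]
hinge [0.4631 0.0736]
handle inc -0.057924013936181476 -0.24291700790034107 R 0.2497275798099467
ajar -2.9363602635835866 -2.907512003880564
0 bar [0.7048 0.0089] rad 0.7048702611038211
0.04 bar [ 0.702  -0.0007] rad 0.7020336296499212
1.3 bar [ 0.4654 -0.1766] rad 0.497785784737996
1.4 bar [ 0.4404 -0.1756] rad 0.4741229623137311
1.57 bar [ 0.3986 -0.1682] rad 0.43259549712676626
jar [ 0.5112 -0.3843] dist hinge 0.4604319297581774
beaker [ 0.6675 -0.4096] dist hinge 0.5247131967475898
bottlecap [ 0.754  -0.2173] dist hinge 0.41145454370184936
switch tip [0.6055 0.0776]
```

```bash
cat >> h.py <<'E'
def rel(s,target,yaw):
    "world target TCP + yaw -> tool-frame shift and twist from pose s"
    p,rp=np.array(s["tool_pos"]),s["tool_rot"]
    from scipy.spatial.transform import Rotation as Ro
    R=Ro.from_euler("xyz",rp).as_matrix()
    return np.round(np.r_[R.T@(np.array(target)-p),-((yaw-rp[2]+np.pi)%(2*np.pi)-np.pi)],4)
E
python3 - <<'E'
from cell import *
from h import *
print([k for k in globals() if not k.startswith("_")][:40]); 
try: print(grasp_offset)
except Exception as e: print(e)
s=observe();print(rel(s,(.131,-.508,.34),.252),rel(s,(.7025,.002,.34),1.485))
E
```

```text
['read_camera', 'hand_in', 'observe', 'IKError', 'grasp_offset', 'np', 'cv2', 'pickle', 'ray', 'plane', 'cloud', 'rel']
0.0188
[ 0.0003 -0.0002 -0.1139 -0.0002] [ 0.6808 -0.3517 -0.1133 -1.2332]
```

>>> step_arm(plan=[[-1,0,0,-0.06,0],[-1,0,0,-0.114,0],[-1,0.681,-0.352,-0.114,-1.233],[-1,0.681,-0.352,-0.114,-1.233],[-1,0.681,-0.352,-0.114,-1.233],[-1,0.681,-0.352,-0.114,-1.233],[-1,0.681,-0.352,-0.114,-1.233],[-1,0.681,-0.352,-0.114,-1.233],[-1,0.681,-0.352,-0.114,-1.233],[-1,0.681,-0.352,-0.114,-1.233],[-1,0.681,-0.352,-0.114,-1.233],[-1,0.681,-0.352,-0.114,-1.233],[-1,0.681,-0.352,-0.114,-1.233],[-1,0.681,-0.352,-0.114,-1.233],[-1,0.681,-0.352,-0.114,-1.233],[-1,0.681,-0.352,-0.114,-1.233],[-1,0.681,-0.352,-0.114,-1.233],[-1,0.681,-0.352,-0.114,-1.233]], grip_force=40)

```text
time: 2.35
tool_pos: [0.702, 0.001, 0.3416]
tool_rot: [3.141, 0.0, 1.483]
contact_force: [-0.2, -0.7, 0.1]
opening: 0.0915
grip_force: 0.0
```

```bash
python3 - <<'E'
from cell import *
from h import *
from scipy.spatial.transform import Rotation as Ro
np.set_printoptions(precision=4,suppress=True)
s=observe();c=read_camera("wrist")
T=np.eye(4);T[:3,:3]=Ro.from_euler("xyz",s["tool_rot"]).as_matrix();T[:3,3]=s["tool_pos"]
M=np.linalg.inv(T@c["T_tool_cam"]);c["R"]=M[:3,:3];c["t"]=M[:3,3];pickle.dump(c,open("w.pkl","wb"))
cv2.imwrite("pics/w0.png",c["img"][:,:,::-1])
print(s["tool_pos"],s["tool_rot"],s["qpos"],-M[:3,:3].T@M[:3,3])
P=cloud(c);m=(P[...,2]>.25)&(P[...,2]<.268)&(abs(P[...,0]-.7025)<.04)&(abs(P[...,1]-.002)<.03);print(m.sum(),P[m].mean(0))
v,u=np.nonzero(m);print(u.mean(),v.mean())
E
```

```text
[0.702  0.001  0.3416] [3.1409 0.0003 1.4833] [-0.1076  0.6782  0.6592 -0.0003  1.8034 -0.0201] [0.7086 0.0713 0.4996]
303 [0.7023 0.007  0.2591]
310.52145214521454 232.14191419141915
```

View pics/w0.png

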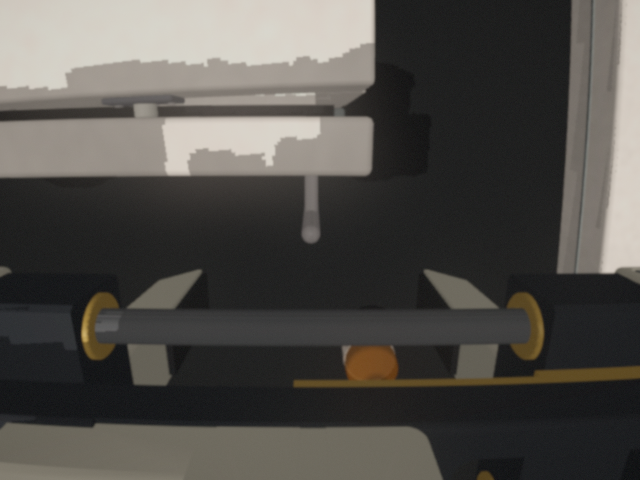

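The wrist view shows the bar's upper end at (311,234), the plunger at (147,103), and the finger pads near columns 205 and 430.

```bash
python3 - <<'E'
from cell import *
from h import *
np.set_printoptions(precision=4,suppress=True)
c=pickle.load(open("w.pkl","rb"))
print("bar",plane(c,[(311,235)],.262),"plunger",plane(c,[(146,116),(146,103)],.252))
print("door front edge",plane(c,[(20,176),(360,176)],.264),"box front edge",plane(c,[(20,102),(330,86)],.27))
H=plane(c,[(311,235)],.262)[0]
s=observe();print(rel(s,(H[0],H[1],.228),s["tool_rot"][2]))
E
```

```text
bar [[0.7025 0.0059 0.262 ]] plunger [[0.6075 0.088  0.252 ]
 [0.6089 0.0956 0.252 ]]
door front edge [[0.5244 0.0606 0.264 ]
 [0.7352 0.0405 0.264 ]] box front edge [[0.5403 0.1033 0.27  ]
 [0.7208 0.0929 0.27  ]]
[ 0.0049 -0.0001  0.1136 -0.    ]
```

>>> step_arm(plan=[[-1,0.004,0,0.05,0],[-1,0.004,0,0.09,0],[-1,0.004,0,0.114,0],[-1,0.004,0,0.114,0],[1,0.004,0,0.114,0],[1,0.004,0,0.114,0],[1,0.004,0,0.114,0],[1,0.004,0,0.114,0],[1,0.004,0,0.114,0],[1,0.004,0,0.114,0],[1,0.004,0,0.114,0]], grip_force=40)

```text
time: 3.78
tool_pos: [0.703, 0.0061, 0.2266]
tool_rot: [-3.142, 0.0, 1.485]
contact_force: [0.3, -0.8, -0.3]
opening: 0.0262
grip_force: 0.0
```

```bash
python3 - <<'E'
from cell import *
from h import *
s=observe();print({k:np.round(s[k],3) for k in("tool_pos","tool_rot","contact_force","opening","qpos")})
hg=np.array([.4631,.0736]);p=np.array(s["tool_pos"]);r=p[:2]-hg;print(np.hypot(*r))
a0=np.arctan2(r[1],r[0])
r*=.25/np.hypot(*r)
for da in np.arange(.15,1.51,.15):
    R=np.array([[np.cos(da),np.sin(da)],[-np.sin(da),np.cos(da)]])
    q=hg+R@r; print(round(da,2),rel(s,(q[0],q[1],p[2]),s["tool_rot"][2]-da))
E
```

```text
{'tool_pos': array([0.703, 0.006, 0.227]), 'tool_rot': array([-3.142,  0.   ,  1.485]), 'contact_force': array([ 0.294, -0.835, -0.3  ]), 'opening': np.float64(0.026), 'qpos': array([-0.1  ,  0.691,  0.937, -0.   ,  1.513, -0.014])}
0.2492023550922127
0.15 [-0.0363 -0.009   0.      0.15  ]
0.3 [-0.0706 -0.024   0.      0.3   ]
0.45 [-0.1023 -0.044   0.      0.45  ]
0.6 [-0.1306 -0.0685  0.      0.6   ]
0.75 [-0.155 -0.097  0.     0.75 ]
0.9 [-0.1748 -0.1288  0.      0.9   ]
1.05 [-0.1897 -0.1632  0.      1.05  ]
1.2 [-0.1992 -0.1994  0.      1.2   ]
1.35 [-0.2032 -0.2367  0.      1.35  ]
1.5 [-0.2016 -0.2741  0.      1.5   ]
```

>>> step_arm(plan=[[1,0,0,0,0],[1,0,0,0,0],[1,0,0,0,0],[1,0,0,0,0],[1,-0.018,-0.003,0,0.075],[1,-0.036,-0.008,0,0.15],[1,-0.036,-0.008,0,0.15]])

```text
time: 4.65
tool_pos: [0.6883, -0.0282, 0.2266]
tool_rot: [-3.132, -0.0, 1.334]
contact_force: [-15.0, 3.6, 5.1]
opening: 0.0113
grip_force: 40.0
```

```bash
cat > arc.py <<'E'
from cell import *
from h import *
import sys
s=observe();print({k:np.round(s[k],3) for k in("tool_pos","tool_rot","contact_force","opening")})
hg=np.array([.4631,.0736]);p=np.array(s["tool_pos"]);r=p[:2]-hg;R0=np.hypot(*r)
X=np.array([.0563,.9984]);Y=np.array([-.9984,.0563])
print("R",R0,"angle",np.arctan2(r@Y,r@X)-np.arctan2(-.245,-.051))
r*=(R0+float(sys.argv[1]))/R0
for da in np.arange(.1,float(sys.argv[2]),.1):
    R=np.array([[np.cos(da),np.sin(da)],[-np.sin(da),np.cos(da)]])
    q=hg+R@r; print(round(da,2),rel(s,(q[0],q[1],p[2]),s["tool_rot"][2]-da))
E
python3 arc.py -.0012 1.35
```

```text
{'tool_pos': array([ 0.688, -0.028,  0.227]), 'tool_rot': array([-3.132, -0.   ,  1.334]), 'contact_force': array([-14.985,   3.591,   5.069]), 'opening': np.float64(0.011)}
R 0.2470986336309211 angle -0.16294090648410053
0.1 [-0.0237 -0.007   0.0001  0.1   ]
0.2 [-4.69e-02 -1.51e-02  1.00e-04  2.00e-01]
0.3 [-6.91e-02 -2.55e-02  2.00e-04  3.00e-01]
0.4 [-9.02e-02 -3.81e-02  3.00e-04  4.00e-01]
0.5 [-1.10e-01 -5.28e-02  4.00e-04  5.00e-01]
0.6 [-0.1282 -0.0693  0.0006  0.6   ]
0.7 [-0.1446 -0.0876  0.0008  0.7   ]
0.8 [-0.1591 -0.1074  0.0009  0.8   ]
0.9 [-0.1716 -0.1286  0.0011  0.9   ]
1.0 [-0.1819 -0.1509  0.0013  1.    ]
1.1 [-0.19   -0.1741  0.0015  1.1   ]
1.2 [-0.1957 -0.198   0.0017  1.2   ]
1.3 [-0.1989 -0.2224  0.002   1.3   ]
```

>>> step_arm(plan=[[1,-0.012,-0.006,0,0.05],[1,-0.024,-0.009,0,0.1],[1,-0.035,-0.013,0,0.15],[1,-0.047,-0.017,0,0.2],[1,-0.058,-0.022,0,0.25],[1,-0.069,-0.0275,0,0.3],[1,-0.08,-0.0335,0,0.35],[1,-0.09,-0.04,0,0.4],[1,-0.1,-0.0475,0,0.45],[1,-0.11,-0.055,0,0.5]])

```text
time: 5.9
tool_pos: [0.6129, -0.1216, 0.2266]
tool_rot: [-3.14, -0.002, 0.834]
contact_force: [2.0, 5.8, -0.5]
opening: 0.0108
grip_force: 40.0
```

```bash
python3 arc.py 0 0.95
```

```text
{'tool_pos': array([ 0.613, -0.122,  0.227]), 'tool_rot': array([-3.14e+00, -2.00e-03,  8.34e-01]), 'contact_force': array([ 2.023,  5.798, -0.485]), 'opening': np.float64(0.011)}
R 0.24606289020853506 angle -0.6549498483917011
0.1 [-0.0239 -0.0056 -0.0001  0.1   ]
0.2 [-4.72e-02 -1.36e-02 -1.00e-04  2.00e-01]
0.3 [-6.96e-02 -2.38e-02 -1.00e-04  3.00e-01]
0.4 [-9.08e-02 -3.63e-02 -2.00e-04  4.00e-01]
0.5 [-1.107e-01 -5.080e-02 -2.000e-04  5.000e-01]
0.6 [-1.29e-01 -6.72e-02 -2.00e-04  6.00e-01]
0.7 [-1.456e-01 -8.530e-02 -2.000e-04  7.000e-01]
0.8 [-1.603e-01 -1.050e-01 -3.000e-04  8.000e-01]
0.9 [-1.730e-01 -1.261e-01 -3.000e-04  9.000e-01]
```

>>> step_arm(plan=[[1,-0.012,-0.002,0,0.05],[1,-0.024,-0.006,0,0.1],[1,-0.036,-0.01,0,0.15],[1,-0.047,-0.014,0,0.2],[1,-0.058,-0.019,0,0.25],[1,-0.07,-0.024,0,0.3],[1,-0.08,-0.03,0,0.35],[1,-0.091,-0.0365,0,0.4],[1,-0.101,-0.0435,0,0.45],[1,-0.111,-0.051,0,0.5]])

```text
time: 7.15
tool_pos: [0.5007, -0.1694, 0.2265]
tool_rot: [-3.139, -0.002, 0.334]
contact_force: [3.9, 7.2, -1.3]
opening: 0.0113
grip_force: 40.0
```

```bash
python3 arc.py 0 0.45
```

```text
{'tool_pos': array([ 0.501, -0.169,  0.227]), 'tool_rot': array([-3.139e+00, -2.000e-03,  3.340e-01]), 'contact_force': array([ 3.878,  7.248, -1.314]), 'opening': np.float64(0.011)}
R 0.24592998242095784 angle -1.1555961853939443
0.1 [-0.0239 -0.0056 -0.      0.1   ]
0.2 [-4.72e-02 -1.36e-02 -1.00e-04  2.00e-01]
0.3 [-6.95e-02 -2.38e-02 -1.00e-04  3.00e-01]
0.4 [-9.07e-02 -3.63e-02 -1.00e-04  4.00e-01]
```

>>> step_arm(plan=[[1,-0.012,-0.002,0,0.05],[1,-0.024,-0.006,0,0.1],[1,-0.036,-0.01,0,0.15],[1,-0.047,-0.014,0,0.2],[1,-0.058,-0.019,0,0.25],[1,-0.07,-0.024,0,0.3],[1,-0.076,-0.0275,0,0.33],[1,-0.076,-0.0275,0,0.33],[1,-0.076,-0.0275,0,0.33],[-1,-0.076,-0.0275,0,0.33],[-1,-0.076,-0.0275,0,0.33],[-1,-0.076,-0.0275,0,0.33],[-1,-0.076,-0.0275,0,0.33],[-1,-0.076,-0.0275,0,0.33],[-1,-0.076,-0.0275,0,0.33],[-1,-0.076,-0.0275,-0.05,0.33],[-1,-0.076,-0.0275,-0.1,0.33],[-1,-0.076,-0.0275,-0.12,0.33],[-1,-0.076,-0.0275,-0.12,0.33]])

```text
time: 9.52
tool_pos: [0.4201, -0.1705, 0.3479]
tool_rot: [3.14, -0.003, 0.005]
contact_force: [-1.6, 0.0, 0.1]
opening: 0.0917
grip_force: 0.0
```

```bash
python3 - <<'E'
from cell import *
from h import *
np.set_printoptions(precision=4,suppress=True)
s=observe();print(s["qpos"])
c=read_camera("top");cv2.imwrite("pics/top1.png",c["img"][:,:,::-1]);pickle.dump(c,open("top1.pkl","wb"))
O=np.array([.6065,.0956]);X=np.array([.0563,.9984])
for d,z in((-.06,.34),(-.06,.235)): q=O+d*X;print(d,rel(s,(q[0],q[1],z),1.5145))
E
```

```text
[-0.5548  0.1345  1.4681 -0.0001  1.5356  1.0112]
-0.06 [ 0.184  -0.2053  0.008  -1.5096]
-0.06 [ 0.1837 -0.2055  0.113  -1.5096]
```

View pics/top1.png

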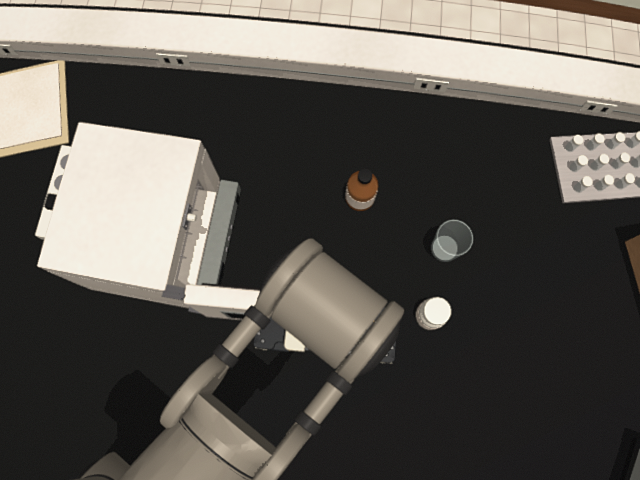

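The door stands about square to the front, the bystanders are where they were, and the plunger is at (190,217). Next I move above and in front of the switch with the fingers shut.

>>> step_arm(plan=[[1,0.184,-0.205,0.008,-1.51],[1,0.184,-0.205,0.008,-1.51],[1,0.184,-0.205,0.008,-1.51],[1,0.184,-0.205,0.008,-1.51],[1,0.184,-0.205,0.008,-1.51],[1,0.184,-0.205,0.008,-1.51],[1,0.184,-0.205,0.008,-1.51],[1,0.184,-0.205,0.008,-1.51],[1,0.184,-0.205,0.008,-1.51],[1,0.184,-0.205,0.008,-1.51],[1,0.184,-0.205,0.008,-1.51],[1,0.184,-0.205,0.008,-1.51]], grip_force=20)

```text
time: 11.08
tool_pos: [0.6026, 0.0357, 0.3386]
tool_rot: [-3.142, 0.0, 1.514]
contact_force: [-0.5, -0.5, -0.0]
opening: 0.0005
grip_force: 0.0
```

```bash
python3 - <<'E'
from cell import *
from h import *
from scipy.spatial.transform import Rotation as Ro
s=observe();c=read_camera("wrist")
T=np.eye(4);T[:3,:3]=Ro.from_euler("xyz",s["tool_rot"]).as_matrix();T[:3,3]=s["tool_pos"]
M=np.linalg.inv(T@c["T_tool_cam"]);c["R"]=M[:3,:3];c["t"]=M[:3,3];pickle.dump(c,open("w.pkl","wb"))
cv2.imwrite("pics/w1.png",c["img"][:,:,::-1])
print(s["tool_pos"],s["tool_rot"],s["qpos"],s["opening"])
E
```

```text
[0.60259711 0.03565928 0.33863157] [-3.14154075e+00  9.44333745e-05  1.51366171e+00] [-6.77459696e-02  4.43255496e-01  1.06705458e+00 -9.51531257e-05
  1.63133347e+00 -1.06171038e-02] 0.0005042545647836415
```

View pics/w1.png

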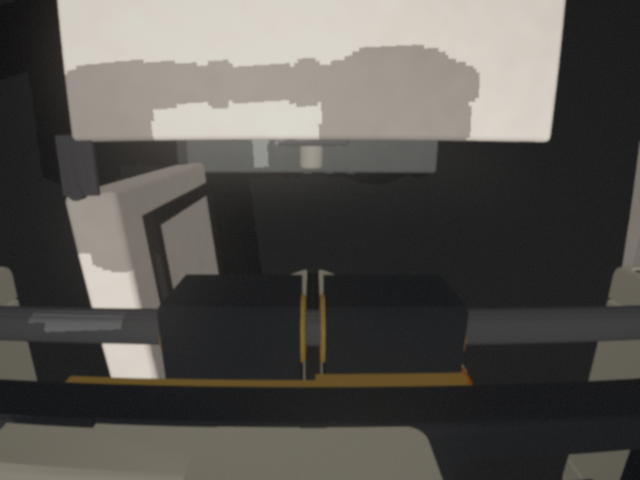

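The plunger sits at column 311, with its tip near row 168, just off the seam of the shut fingers at column 313. The box's front edge is at row 139.

```bash
python3 - <<'E'
from cell import *
from h import *
np.set_printoptions(precision=4,suppress=True)
c=pickle.load(open("w.pkl","rb"))
print("box edge",plane(c,[(72,139.5),(551,139.5)],.27),"tip",plane(c,[(311,168)],.254))
t=plane(c,[(311,168)],.252)[0];s=observe();print("tip rel, z .235",rel(s,(t[0],t[1],.235),s["tool_rot"][2]))
E
```

```text
box edge [[0.4677 0.109  0.27  ]
 [0.7458 0.0931 0.27  ]] tip [[0.6052 0.0819 0.254 ]]
tip rel, z .235 [ 0.0461 -0.      0.1037 -0.    ]
```

>>> step_arm(plan=[[-0.0,0,0,0,0]])

```text
time: 11.25
tool_pos: [0.6026, 0.0357, 0.3387]
tool_rot: [3.142, 0.0, 1.514]
contact_force: [-0.7, 0.7, -0.0]
opening: 0.0063
grip_force: 0.0
```

>>> step_arm(plan=[[1,0,0,0.05,0],[1,0,0,0.09,0],[1,0,0,0.107,0],[1,0,0,0.107,0],[1,0.02,0,0.107,0],[1,0.03,0,0.107,0],[1,0.033,0,0.107,0],[1,0.033,0,0.107,0],[1,0.033,0,0.107,0]])

```text
time: 12.38
tool_pos: [0.6045, 0.0684, 0.2318]
tool_rot: [3.141, 0.0, 1.515]
contact_force: [-0.3, -0.7, 0.2]
opening: 0.0004
grip_force: 0.0
```

>>> step_arm(plan=[[1,0.003,0,0,0],[1,0.003,0,0,0],[1,0.003,0,0,0]])

```text
time: 12.75
tool_pos: [0.6047, 0.0712, 0.2317]
tool_rot: [3.141, 0.001, 1.515]
contact_force: [-0.1, -2.7, 0.3]
opening: -0.0
grip_force: 0.9
```

>>> step_arm(plan=[[1,0.003,0,0,0],[1,0.003,0,0,0],[1,0.003,0,0,0]])

```text
time: 13.12
tool_pos: [0.6049, 0.0744, 0.2317]
tool_rot: [3.141, 0.0, 1.515]
contact_force: [0.5, -3.2, 0.4]
opening: 0.0006
grip_force: 1.6
```

>>> step_arm(plan=[[1,0.003,0,0,0],[1,0.003,0,0,0],[1,0.003,0,0,0]])

```text
time: 13.5
tool_pos: [0.605, 0.0775, 0.2317]
tool_rot: [3.141, 0.0, 1.515]
contact_force: [1.1, -4.4, 0.3]
opening: 0.0003
grip_force: 2.2
```

>>> step_arm(plan=[[1,0.0015,0,0,0],[1,0.0015,0,0,0],[1,0.0015,0,0,0]])

```text
time: 13.88
tool_pos: [0.6051, 0.079, 0.2317]
tool_rot: [3.141, 0.0, 1.515]
contact_force: [0.2, -4.8, 1.5]
opening: 0.0005
grip_force: 2.5
```

```bash
python3 - <<'E'
from cell import *
from h import *
F=[];p=[]
for i in range(25):
    c=read_camera("top");s=observe();F.append(s["contact_force"]);p.append(s["tool_pos"])
print(np.mean(F,0),np.std(F,0),np.mean(p,0),s["time"])
im=c["img"][110:330,150:290,::-1];cv2.imwrite("pics/c2.png",cv2.resize(im,None,fx=2.7,fy=2.7,interpolation=cv2.INTER_CUBIC))
E
```

```text
[ 0.51617995 -5.17730386  0.42086969] [0.37923225 0.50438206 0.48376836] [0.6051188  0.07895948 0.2317187 ] 15.125
```

View pics/c2.png

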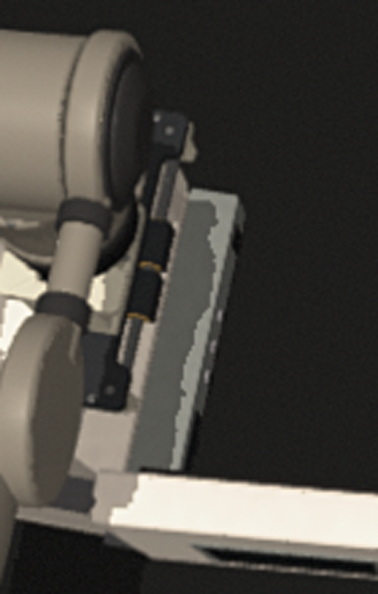

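The plunger is held in at 5.2 N, which by its spring rate is about 9 mm, and the crop shows the door still open.

```bash
python3 -c "
from cell import *
print(hand_in())"
```

```text
the job is handed in; nothing more can be done
None
```

I swung the door open by its handle to about 85° and handed the job in with the closed fingers holding the switch plunger in about 9 mm at 5.2 N. The plunger depth comes from the measured force and the stated spring rate. The bystanders were unmoved when last viewed, and `hand_in` gave no verdict.

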